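# Lock a tape reel on its spindle with a hitch pin

### The job

The tape reel hangs loose on the spindle of the roll stand: push it back over the tapered chuck until it stops against the flange. Then take the hitch pin out of the wooden block, push it down through the cross hole in the spindle, head fully home and its loop leaning back over the reel, and swing the sprung loop over the spindle's end until it snaps shut under the spindle. Let go of everything and leave the other things on the table where they lie.

Things in the scene. Friction and masses are not known exactly. Their poses are not given: they have to be found in the camera images.
- roll_stand: Grey roll stand, fixed. Origin on the table straight below the cross hole; z up. Its spindle, a square 22 mm steel bar with its axis 115 mm above the table, points along -x (towards the robot) from the flange to its free end at x = -27 mm. Base plate 10 mm thick, x -33 to +133 mm, y +-55; the space between it and the spindle is free. Upright plate 90 mm wide, 150 mm high, at x = +78 to +90
- flange (a point): Centre of the front face of the round flange (diameter 66 mm) at the spindle's root, on the spindle's axis, at x = +64 mm in the stand's frame. In front of it the tapered aluminium chuck widens from diameter 28 mm (32 mm before the flange) to 34 mm (4 mm before it); the reel is pushed over it until it stops at the flange
- cross_hole (a point): Centre of the mouth of the cross hole in the spindle's top face, 126 mm above the table. The hole is vertical, 10 mm in diameter, chamfered, right through the 22 mm bar
- tape_reel: Buff reel of tape, diameter 76 mm, 50 mm wide, bore 38 mm, 0.11 to 0.22 kg, hung on the spindle (axis about 5 mm below the spindle's). Origin at its middle; x along its bore, parallel to the stand's x; it may turn about that. At first 16 to 34 mm short of the flange, covering the cross hole; at the flange its origin is at x = +39 mm in the stand's frame, its front face at +14
- hitch_pin: Steel hitch pin, 0.14 kg, standing in the wooden block. Origin at the centre of the underside of its head flange (diameter 18 mm), z up. Below: shank 8 mm thick, 58 mm long, tapered tip. Above: hinge barrel at z = 10 mm, along y. The open loop leans up towards its +x, so in the spindle its x must point along the stand's x (to the reel). It can turn in a hole, and lean 5 degrees
- pin_knob (a point): In the pin's round ribbed knob, by which to hold it: diameter 16 mm, from 28 to 52 mm above the head flange's underside; this point is at 44 mm. The open loop's arms rise beside the neck below the knob, so grip it along the pin's y, with the fingertips no lower than about 22 mm above the flange's underside
- pin_loop (a joint): Angle (rad) of the sprung loop about the pin's y axis at z = 10 mm. 0 = open, leaning 45 degrees up over the pin's +x; it grows as the loop swings over the knob (0.79 = straight up), on to -x (2.36 = level) and down under; 3.80 = shut, bar against the shank. An over-centre spring holds both ends: 1 to 3 N at the bar against it until 1.2 rad, beyond which it snaps shut by itself
- loop_bar (a point): Middle of the loop's cross bar, 60 mm from the hinge line. The loop is a U of 4 mm wire, 62 mm wide over its arms (54 mm inside); it clears the knob's top by 16 mm and the spindle's sides and end by 15 mm. When open in the spindle it stands above the reel with room behind it for a fingertip
- pin_block: Fixed wooden block 56 x 100 x 72 mm high, origin at the centre of its underside, with two vertical 10.5 mm holes 63 mm deep at y = +22 mm (the pin stands in it, flange on the block) and y = -28 mm (empty)
- snips: Bystander: snips with black handles, 125 mm long, lying on the table
- green_marker: Bystander: marker pen, 108 mm long, lying near the table's front edge
- tape_measure: Bystander: tape measure, 64 x 72 x 25 mm
- board_eraser: Bystander: small black eraser, 28 x 46 x 19 mm
- masking_tape: Bystander: thin roll of masking tape lying flat, diameter about 100 mm, 24 mm high
Mind the look-alikes: they are no part of the job. What is shaped like the tape_reel but green or purple is not meant.

How it is judged:
By the outcome, as a careful person would: the job done as asked, in the order asked, and still so for the second after the job is handed in, with the robot touching nothing.
It also fails if it takes over 59 s, if anything falls off the work surface, if the arm or the gripper's body presses on something with over 40 N, if the wrist force passes 120 N, or if a joint passes its speed limit or range.

### The arm

A 7-joint arm with a two-finger parallel gripper is mounted at the origin on a cart in front of the work surface, level with it; the furniture and walls round the work are solid. World frame = base frame: x ahead of the robot, y to its left, z up, the work surface at z = 0. Lengths are in m, angles in rad, forces in N, time in s.
With the tool pointing down it reaches from about 0.4 to 0.85 m from the base axis. Payload 10.4 kg.
Tool frame: the origin (TCP) lies between the finger pads; the fingertips stand 11 mm ahead of it and the grasp point (between the pads) lies 8 mm behind it; x points along the fingers, y is the direction in which the jaws open and shut, and the axes are right-handed (so a half turn about x gives the same grasp; the last joint's range is limited). The gripper opens to 87 mm and grips with 3 to 60 N. Pads are 19 mm wide; open, the fingers measure 117 mm over their backs; the gripper's body (75 mm by 190 mm) begins 51 mm behind the grasp point.
Start: joints at [1.273, 0.332, -0.065, 1.46, 0.022, 1.35, -0.088], TCP at [0.17, -0.602, 0.234] pointing down, gripper open.
Joint ranges: [-2.6, 2.6], [-0.5, 2.12], [-1.47, 1.34], [0.16, 2.42], [-1.27, 4.41], [0.06, 2.06], [-2.6, 2.6]. Speed limits (rad/s): [2.22, 2.22, 2.79, 2.79, 3.14, 3.14, 3.14].

### API

Orientations are given as a unit quaternion [x, y, z, w].
In Python, from bench import r, cams, ticket gives the robot as it stands. The module is installed in compiled form; this text tells all that it offers.
- The arm moves only by the tool drive_tool, never from a script. Its argument "moves" is text: rows parted by semicolons, each of 5 numbers parted by spaces: the shift along the world's x, y, z in m, then the turn about the world's z in degrees, then the closure, from 0 (fully open) to 1 (shut). In form: x y z twist grip; .... A call has 1 to 20 rows; each row shifts and turns the commanded pose from where the row before left it; what a row does not reach is not made up. A row lasts 1/8 s, in which the tool goes at most 62.5 mm and 10.7 degrees, less where a joint would pass 70% of its speed; a pose out of reach is approached as far as the arm can. A call is refused whole if a number of a shift passes 0.0625 or a number of a turn 10.7, either way. A call with a gripper value outside its range is refused whole. The fingers move at their own pace and stop on an object; "newtons" is the grip in N (left out, the last holds). Time passes only in rows, so rows that do not move let the fingers close. It gives the time, the measured TCP pose, the force and the opening at its end, in the units of the state.
- r.read_state(): the state, without advancing time (a new reading comes with each control period).
- cams.camera(name): name is "side" or "top"; returns a dict with "color" (480x640x3 uint8, red, green, blue), "fx", "fy", "cx", "cy" (pixels), "extrinsics" (4x4, takes a point from camera to world coordinates). Camera axes: x right, y down, z forward; pixel columns grow to the right and rows downward; lengths in m; the calibration is good to about 2 mm. A picture is of the moment at which its call begins. There is no depth.
- ticket.close_job(): hands the job in, once; it reports no verdict.
The state is a dict: "time": time; "joint_positions": joint angles; "joint_vel": joint speeds; "joint_torque": joint torques, N m; "ee_pos": TCP position; "eef_rot": TCP orientation; "ft_force": force on the tool from outside, world axes, zero at the start; "torque": the same for the moment, N m; "width": finger opening in m.
Only numpy, scipy, OpenCV 4.12 (cv2) and the standard library are available. Lean on these libraries where they do the work, as an engineer would, in place of code of your own. Each camera call takes 0.05 s, during which the arm holds its last target.

## Working session

There is one attempt and no reset: what is moved stays moved. The work goes in short steps, Python scripts to look and compute and a tool call to move; the robot and the scene stay as the last step left them, time stands still between calls to the robot, and variables do not carry over. Pictures are saved under pics/ and viewed, and the job is handed in when it is done.

Besides the shell and the picture viewer there is one more tool, called after "Emit:" as name(argument=value, ...) on one line, values as JSON. drive_tool: Moves the arm, as the interface text tells. Its arguments: {"type":"object","properties":{"moves":{"type":"string"},"newtons":{"type":"number"}},"required":["moves"]}

```bash
mkdir -p pics; python3 - <<'E'
from bench import r,cams,ticket
import cv2,numpy as np
for n in("side","top"):
    c=cams.camera(n); cv2.imwrite(f"pics/{n}0.png",c["color"][:,:,::-1]); print(n,c["fx"],c["fy"],c["cx"],c["cy"]);print(np.round(c["extrinsics"],4).tolist())
s=r.read_state();print(s["time"],s["ee_pos"],s["eef_rot"],s["width"],s["ft_force"])
E
```

```text
side 435.7093555691939 435.7093555691939 323.292878423074 240.58079382650502
[[0.9991, 0.0372, -0.0215, 0.5724], [0.0405, -0.6511, 0.7579, -0.909], [0.0142, -0.7581, -0.652, 0.8276], [0.0, 0.0, 0.0, 1.0]]
top 538.9316196033661 538.9316196033661 327.266063551837 229.14797195572828
[[-0.0024, -0.9927, 0.1206, 0.3831], [-0.9999, 0.0008, -0.013, -0.0262], [0.0128, -0.1206, -0.9926, 1.2905], [0.0, 0.0, 0.0, 1.0]]
0.1 [ 0.16950038 -0.60123799  0.23285988] [-0.70036966 -0.09727132  0.70051646 -0.09642264] 0.08737103499268171 [-0.01037919  0.25984684  0.18410573]
```

View pics/side0.png

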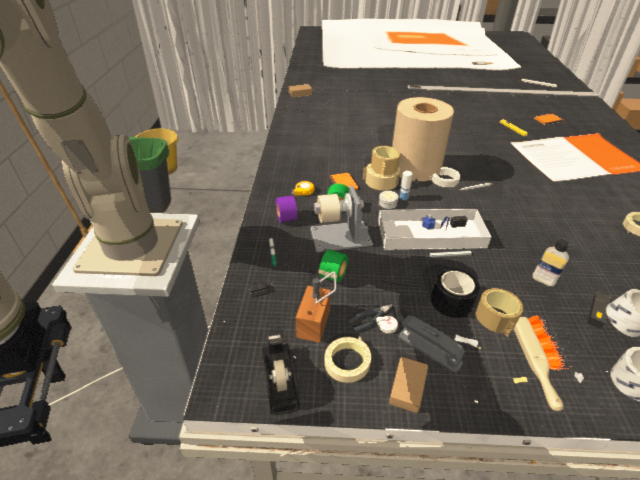

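View pics/top0.png

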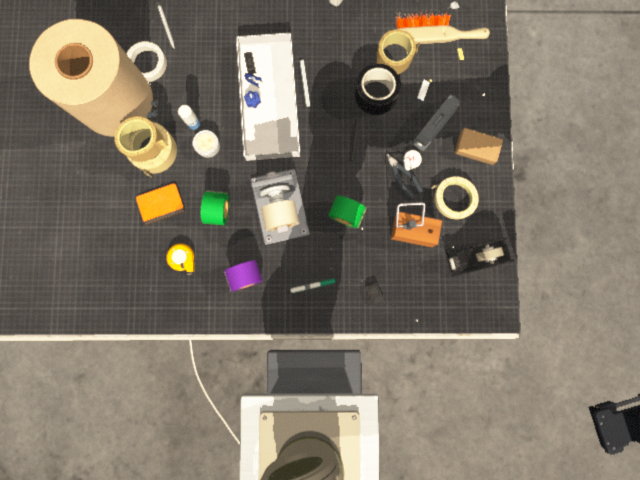

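```bash
cat > h.py <<'E'
from bench import r,cams,ticket
import cv2,numpy as np
def crop(n,u0,v0,u1,v1,out,img=None,z=None):
    c=cams.camera(n) if img is None else img
    im=c["color"][v0:v1,u0:u1,::-1]; z=z or min(800/(u1-u0),600/(v1-v0))
    im=cv2.resize(im,None,fx=z,fy=z,interpolation=cv2.INTER_CUBIC)
    for u in range((u0+9)//10*10,u1,10):
        x=int((u-u0)*z); cv2.line(im,(x,0),(x,8 if u%50 else 16),(0,255,255),1)
        if u%20==0: cv2.putText(im,str(u),(x+2,18),0,.4,(0,255,255),1)
    for v in range((v0+9)//10*10,v1,10):
        y=int((v-v0)*z); cv2.line(im,(0,y),(8,y),(0,255,255),1)
        if v%20==0: cv2.putText(im,str(v),(10,y+4),0,.4,(0,255,255),1)
    im=im[:600,:800]; cv2.imwrite("pics/"+out,im); return c
def ray(c,u,v):
    E=np.array(c["extrinsics"]); d=E[:3,:3]@np.array([(u-c["cx"])/c["fx"],(v-c["cy"])/c["fy"],1]); return E[:3,3],d
def atz(c,u,v,z):
    o,d=ray(c,u,v); return o+d*(z-o[2])/d[2]
def proj(c,p):
    E=np.array(c["extrinsics"]); q=E[:3,:3].T@(np.array(p)-E[:3,3]); return np.array([c["fx"]*q[0]/q[2]+c["cx"],c["fy"]*q[1]/q[2]+c["cy"]])
def tri(c1,p1,c2,p2):
    o1,d1=ray(c1,*p1);o2,d2=ray(c2,*p2);d1/=np.linalg.norm(d1);d2/=np.linalg.norm(d2)
    t=np.linalg.lstsq(np.c_[d1,-d2],o2-o1,rcond=None)[0]; a=o1+d1*t[0];b=o2+d2*t[1]; return (a+b)/2,np.linalg.norm(a-b)
def st():
    s=r.read_state();print(round(s["time"],2),np.round(s["ee_pos"],4),np.round(s["eef_rot"],3),round(s["width"],4),np.round(s["ft_force"],1)); return s
E
python3 - <<'E'
from h import *
c=crop("side",260,170,400,275,"s1.png"); crop("side",270,255,410,360,"s2.png",c)
c=crop("top",225,160,325,260,"t1.png"); crop("top",370,170,470,260,"t2.png",c)
E
```

```text
(no output)
```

View pics/s1.png

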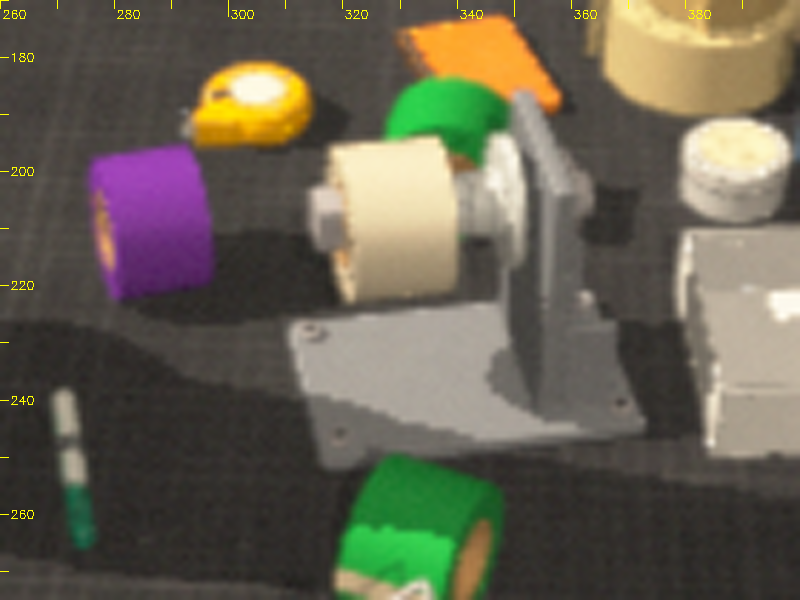

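View pics/s2.png

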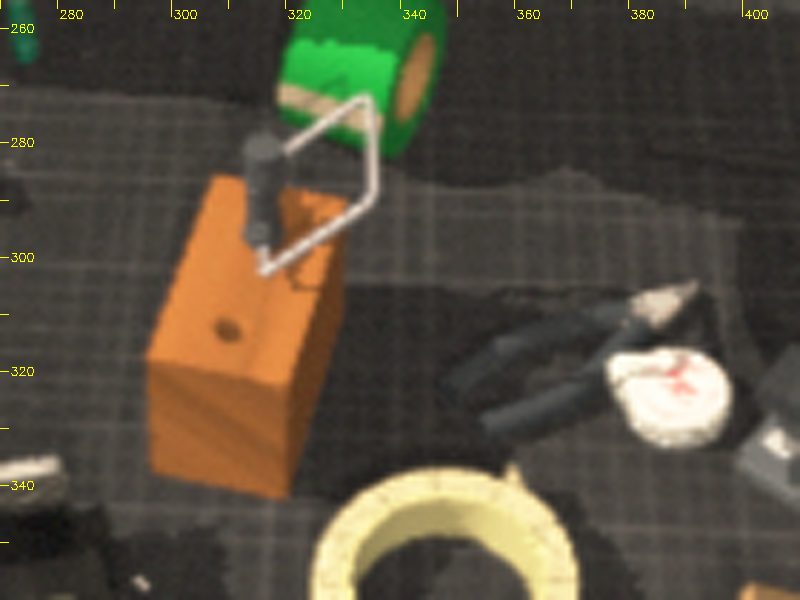

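View pics/t1.png

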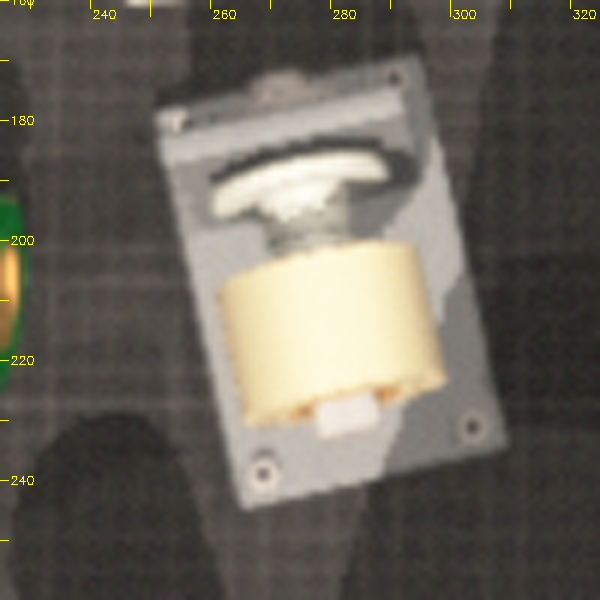

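View pics/t2.png

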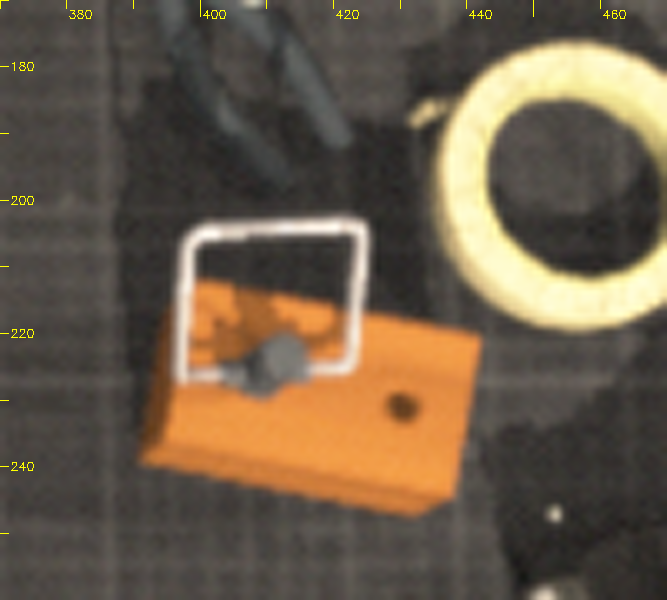

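```bash
cat > fit.py <<'E'
from h import *
from scipy.optimize import least_squares
S=cams.camera("side");T=cams.camera("top")
def P(pose,p):
    x,y,a=pose;c,s=np.cos(a),np.sin(a);return np.array([x+c*p[0]-s*p[1],y+s*p[0]+c*p[1],p[2]])
def fit(obs,x0):
    f=lambda q:np.concatenate([proj(c,P(q,p))-np.array(uv) for c,p,uv in obs])
    s=least_squares(f,x0,loss="soft_l1");return s.x,f(s.x).reshape(-1,2)
h=.010
tp=lambda X,Y:(225+X/6,160+Y/6); sp=lambda X,Y:(260+X/5.714,170+Y/5.714)
ob=[(T,(.133,.055,h),tp(157,118)),(T,(.133,-.055,h),tp(418,55)),(T,(-.033,-.055,h),tp(508,443)),(T,(-.033,.055,h),tp(243,506)),
(S,(-.033,.055,h),sp(288,325)),(S,(-.033,-.055,h),sp(325,468)),(S,(.133,-.055,h),sp(645,415)),
(T,(-.027,0,.126),tp(348,415)),]
for sub in (ob,ob[:4],ob[4:7]):
    q,e=fit(sub,[.5,.1,.2]);print(np.round(q,4));print(np.round(e,1).tolist())
tp2=lambda X,Y:(370+X/6.67,170+Y/6.67); sp2=lambda X,Y:(270+X/5.714,255+Y/5.714)
H=.072;b=[.028,.05]
obb=[(T,(.028,.05,H),tp2(180,275)),(T,(.028,-.05,H),tp2(482,340)),(T,(-.028,-.05,H),tp2(455,497)),(T,(-.028,.05,H),tp2(140,462)),
(T,(0,-.028,H),tp2(403,408)),(S,(0,-.028,H),sp2(228,330)),(S,(-.028,-.05,H),sp2(148,357)),(S,(.028,-.05,H),sp2(285,387)),(S,(-.028,.05,H),sp2(215,175)),(S,(.028,.05,H),sp2(350,200)),(S,(-.028,-.05,0),sp2(152,472)),(S,(.028,-.05,0),sp2(288,498))]
qb,e=fit(obb,[.45,-.2,-.1]);print("block",np.round(qb,4));print(np.round(e,1).tolist())
print("pin hole",P(qb,(0,.022,H)))
ph=P(qb,(0,.022,H))
obp=[(T,(0,0,.124),tp2(285,353)),(S,(0,0,.124),sp2(262,148)),
 (T,(.0071+.0424-.007,.031-.002,.072+.01+.0424),tp2(190,237)),(T,(.0424,-.029,.1244),tp2(362,225)),(S,(.0424,.029,.1244),sp2(367,97)),(S,(.0424,-.029,.1244),sp2(373,198)),(T,(0,.029,.082),tp2(182,380)),(T,(0,-.029,.082),tp2(350,370)),(S,(0,-.029,.082),sp2(265,270))]
qp,e=fit(obp,[ph[0],ph[1],-.1]);print("pin",np.round(qp,4));print(np.round(e,1).tolist())
print(tri(T,tp2(285,353),S,sp2(262,148)))
E
python3 fit.py
```

```text
[0.5468 0.0589 0.2335]
[[-1.0, -1.7], [-0.1, -1.5], [0.6, -0.0], [-0.2, 0.1], [-0.8, -0.6], [-0.6, -1.4], [0.4, 1.0], [1.0, 1.8]]
[0.5449 0.0586 0.2306]
[[-0.7, -1.1], [0.1, -0.7], [0.7, 0.8], [-0.1, 0.9]]
[0.5472 0.0568 0.2636]
[[-1.2, 0.1], [0.1, -0.8], [0.8, 0.5]]
block [ 0.5337 -0.2501 -0.1979]
[[2.0, 0.5], [-0.3, -0.7], [-0.4, -0.4], [3.6, -3.7], [-0.0, -0.9], [0.3, -0.5], [-0.5, -0.1], [0.1, -0.4], [-0.3, -0.3], [-1.0, -0.4], [-0.4, -0.2], [-0.7, 0.2]]
pin hole [ 0.53806976 -0.22850823  0.072     ]
pin [ 0.5375 -0.2291  0.0657]
[[0.3, 0.4], [-0.3, -0.4], [-0.3, -0.5], [0.2, -0.4], [-0.3, -0.9], [-0.2, 0.2], [-0.2, -0.4], [0.1, -0.6], [-0.7, 0.6]]
(array([ 0.53829914, -0.22876064,  0.12258616]), np.float64(0.0004194567446135255))
```

```bash
cat > ov.py <<'E'
from fit import *
def overlay(c,q,u0,v0,u1,v1,out,extra=[]):
    z=min(800/(u1-u0),600/(v1-v0)); im=cv2.resize(np.ascontiguousarray(c["color"][v0:v1,u0:u1,::-1]),None,fx=z,fy=z,interpolation=cv2.INTER_CUBIC)
    def pl(pts,col):
        a=np.array([(proj(c,P(q,p))-[u0,v0]+0.5)*z for p in pts]).astype(int); cv2.polylines(im,[a],False,col,1)
    b=[(-.033,.055,.01),(-.033,-.055,.01),(.133,-.055,.01),(.133,.055,.01),(-.033,.055,.01)]
    pl(b,(0,0,255))
    for x in(.078,.09): pl([(x,-.045,.01),(x,-.045,.15),(x,.045,.15),(x,.045,.01)],(255,0,0))
    t=np.linspace(0,6.3,60)
    pl([(.064,.033*np.cos(a),.115+.033*np.sin(a)) for a in t],(0,255,0))
    pl([(-.027,.011,.126),(-.027,-.011,.126),(-.027,-.011,.104),(-.027,.011,.104),(-.027,.011,.126)],(255,0,255))
    pl([(-.027,.011,.126),(.03,.011,.126),(.03,-.011,.126),(-.027,-.011,.126)],(255,0,255))
    cv2.imwrite("pics/"+out,im)
if __name__=="__main__":
    q,e=fit(ob,[.5,.1,.2])
    overlay(T,q,225,160,325,260,"ot.png");overlay(S,q,290,170,390,260,"os.png")
E
python3 ov.py >/dev/null
```

```text
(no output)
```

View pics/ot.png

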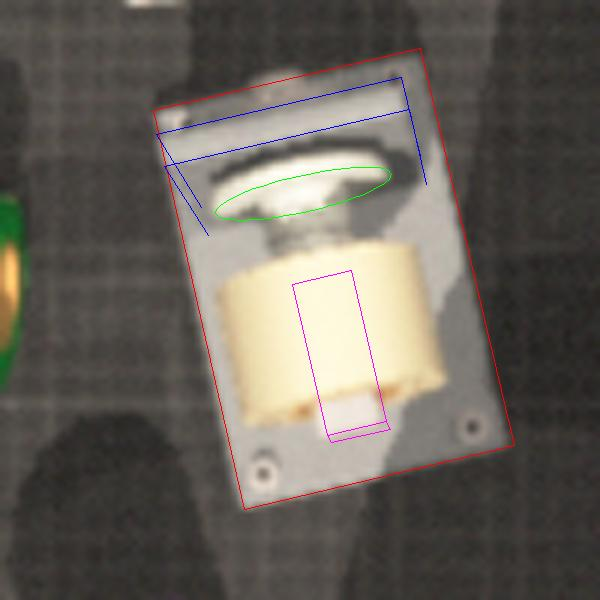

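View pics/os.png

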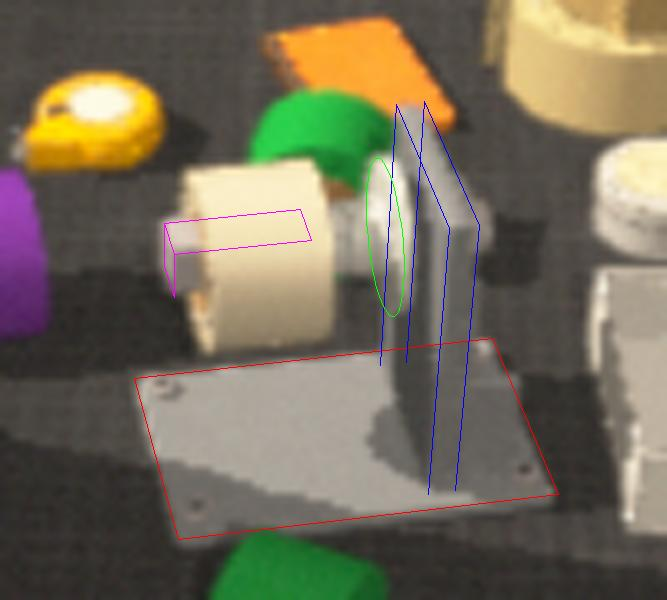

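```bash
python3 - <<'E'
from h import *
c=crop("side",305,185,355,222,"s3.png"); c=crop("top",255,175,305,240,"t3.png")
E
```

```text
(no output)
```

View pics/s3.png

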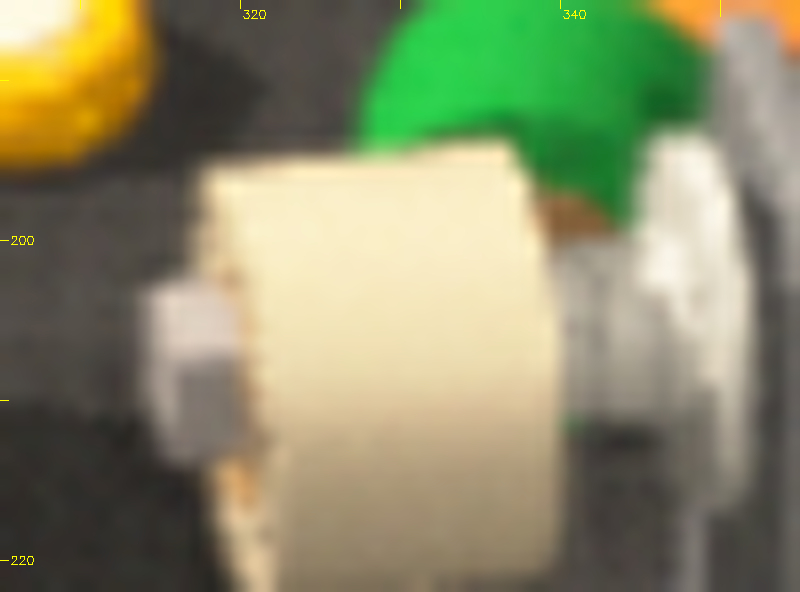

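View pics/t3.png

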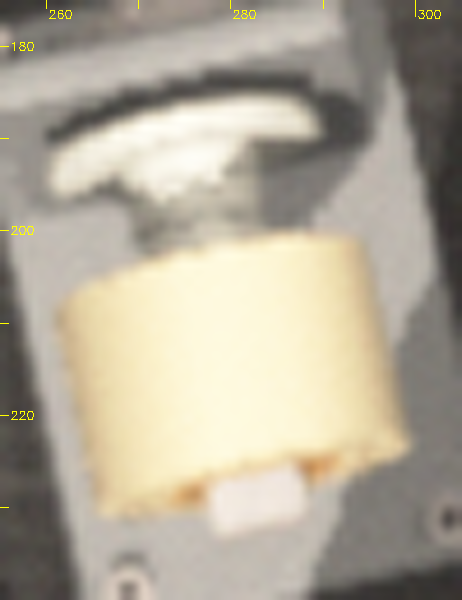

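```bash
cat >> fit.py <<'E'
sp_=[(T,(-.027,.011,.126),(277.8,232.5)),(T,(-.027,-.011,.126),(287.9,230.1)),(S,(-.027,.011,.126),(313.9,202.8)),(S,(-.027,-.011,.126),(315.8,207)),(S,(-.027,-.011,.104),(315.9,213.5))]
up=[]
for nm,o in (("sp",sp_),("all",ob[:7]+sp_),("side",ob[4:7]+sp_[2:]),("top",ob[:4]+sp_[:2])):
    q,e=fit(o,[.5,.1,.2]);print(nm,np.round(q,4));print(np.round(e,1).tolist())
E
python3 fit.py|tail -8
cat >> ov.py <<'E'
    q,e=fit(ob[:7]+sp_,[.5,.1,.2])
    overlay(T,q,225,160,325,260,"ot.png");overlay(S,q,290,170,390,260,"os.png")
E
python3 ov.py >/dev/null
```

```text
sp [0.5461 0.0623 0.2704]
[[0.2, 0.0], [-0.1, -0.2], [0.1, -0.4], [-0.1, 0.1], [-0.2, 0.1]]
all [0.5464 0.0597 0.2296]
[[-1.2, -1.7], [-0.3, -1.3], [0.2, 0.3], [-0.6, 0.2], [-0.8, -0.8], [-0.9, -1.6], [0.2, 0.9], [0.8, -0.1], [0.6, -0.0], [0.2, -0.1], [-0.3, 0.4], [-0.4, 0.4]]
side [0.547  0.0597 0.2527]
[[-1.0, -0.6], [-0.1, -1.5], [0.6, 0.2], [0.4, 0.1], [0.0, 0.6], [-0.1, 0.6]]
top [0.5457 0.0598 0.2232]
[[-0.9, -1.6], [0.1, -1.0], [0.1, 0.7], [-0.8, 0.4], [0.7, 0.2], [0.5, 0.3]]
```

View pics/ot.png

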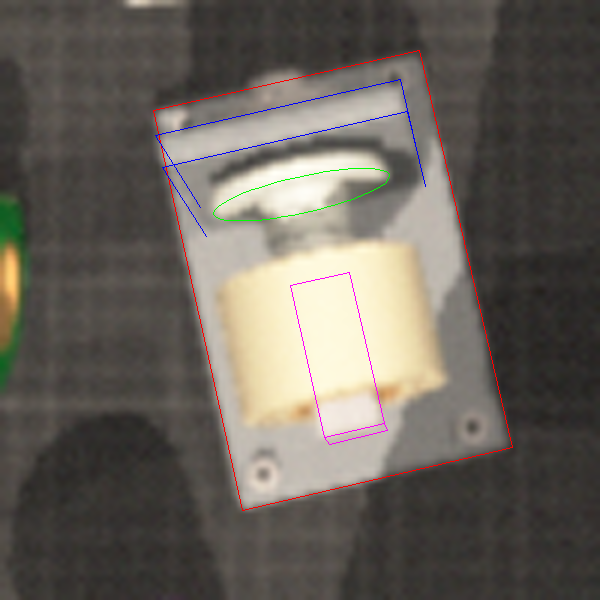

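View pics/os.png

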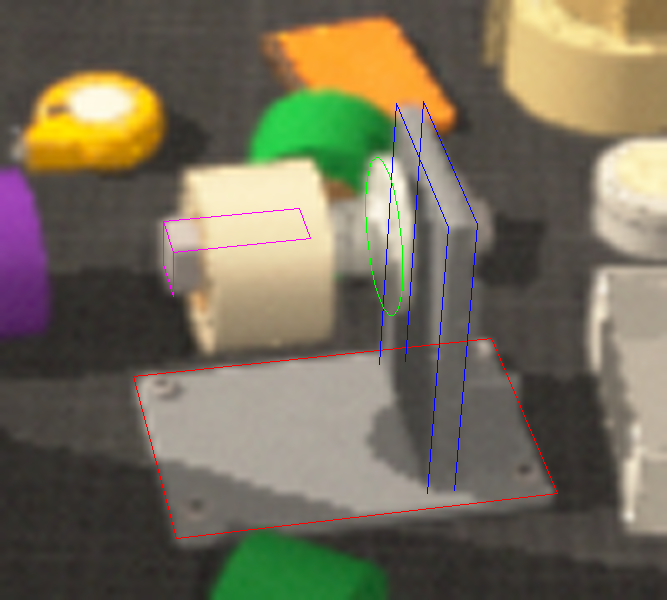

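```bash
python3 - <<'E'
from h import *
from scipy.spatial.transform import Rotation as R
s=st();M=R.from_quat(s["eef_rot"]).as_matrix();print(np.round(M,3)); y=M[:,1];print(np.degrees(np.arctan2(y[1],y[0])))
E
```

```text
0.7 [ 0.1696 -0.6016  0.2336] [ 0.7    0.097 -0.7    0.097] 0.087 [ 0.2 -0.7 -0.7]
[[ 0.     0.271 -0.962]
 [-0.    -0.962 -0.271]
 [-1.     0.    -0.   ]]
-74.25552533632418
```

Emit:
drive_tool(moves="0.0205 0.0405 0 -0.2 0.48;0.0205 0.0405 0 -0.2 0.48;0.0205 0.0405 0 -0.2 0.48;0.0205 0.0405 0 -0.2 0.48;0.0205 0.0405 0 -0.2 0.48;0.0205 0.0405 0 -0.2 0.48;0.0205 0.0405 0 -0.2 0.48;0.0205 0.0405 0 -0.2 0.48;0.0205 0.0405 0 -0.2 0.48;0.0205 0.0405 0 -0.2 0.48;0.0205 0.0405 0 -0.2 0.48;0.0205 0.0405 0 -0.1 0.48;0.0205 0.0405 0 0 0.48;0.0205 0.0405 0 0 0.48;0.0205 0.0405 0 0 0.48;0.0205 0.0405 0 0 0.48;0 0 0 0 0.48", newtons=30)

```text
time: 2.82
ee_pos: [0.4982, 0.0501, 0.2337]
eef_rot: [0.702, 0.085, -0.702, 0.084]
ft_force: [-0.4, -1.3, -0.6]
width: 0.0452
```

```bash
python3 - <<'E'
from h import *
from scipy.spatial.transform import Rotation as R
s=st();M=R.from_quat(s["eef_rot"]).as_matrix(); y=M[:,1];print(np.degrees(np.arctan2(y[1],y[0])))
c=crop("side",240,90,400,210,"s4.png")
print(proj(c,s["ee_pos"]))
c=crop("top",220,180,320,255,"t4.png")
print(proj(c,s["ee_pos"]))
E
```

```text
2.83 [0.4982 0.0501 0.2337] [ 0.702  0.085 -0.702  0.084] 0.0452 [-0.4 -1.3 -0.6]
-76.24989387097465
[306.23366283 171.46857143]
[281.58227155 235.87381885]
```

View pics/s4.png

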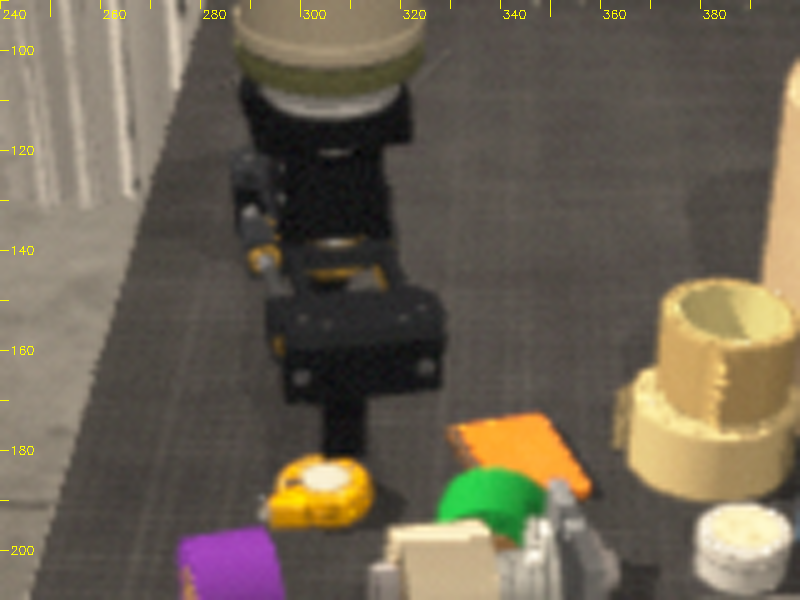

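Emit:
drive_tool(moves="0 0 -0.043 0 0.48;0 0 -0.043 0 0.48;0 0 -0.042 0 0.48;0 0 0 0 0.48;0.00875 0.0021 0 0 0.48;0.00875 0.0021 0 0 0.48;0.00875 0.0021 0 0 0.48;0.00875 0.0021 0 0 0.48;0.00875 0.0021 0 0 0.48")

```text
time: 4.05
ee_pos: [0.5419, 0.0571, 0.1057]
eef_rot: [-0.702, -0.083, 0.702, -0.083]
ft_force: [-2.5, -0.3, 1.5]
width: 0.0451
```

```bash
python3 - <<'E'
from h import *
s=st()
c=crop("side",280,150,380,225,"s5.png")
E
```

```text
4.05 [0.5419 0.0571 0.1057] [-0.702 -0.083  0.702 -0.083] 0.0451 [-2.5 -0.3  1.5]
```

View pics/s5.png

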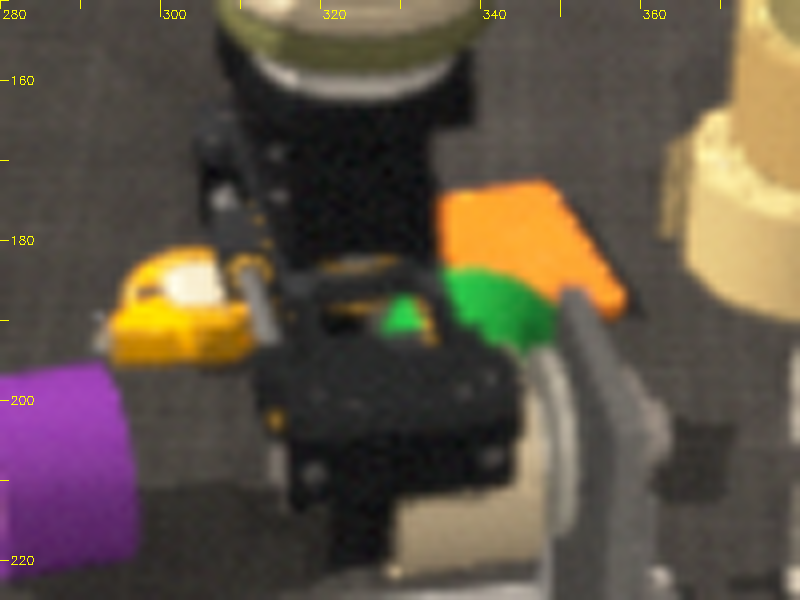

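Emit:
drive_tool(moves="0.0029 0.0007 0 0 0.48;0.0029 0.0007 0 0 0.48;0.0019 0.0005 0 0 0.48;0 0 0 0 0.48")

```text
time: 4.6
ee_pos: [0.5468, 0.0583, 0.1052]
eef_rot: [-0.7, -0.082, 0.704, -0.083]
ft_force: [-13.5, -2.9, 9.0]
width: 0.045
```

Emit:
drive_tool(moves="0.0019 0.0005 0 0 0.48;0 0 0 0 0.48")

```text
time: 4.85
ee_pos: [0.547, 0.0583, 0.105]
eef_rot: [-0.699, -0.082, 0.705, -0.084]
ft_force: [-22.4, -5.6, 15.9]
width: 0.0453
```

```bash
python3 - <<'E'
from h import *
c=crop("side",300,170,380,230,"s6.png")
c=crop("top",245,165,305,210,"t6.png")
E
```

```text
(no output)
```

View pics/s6.png

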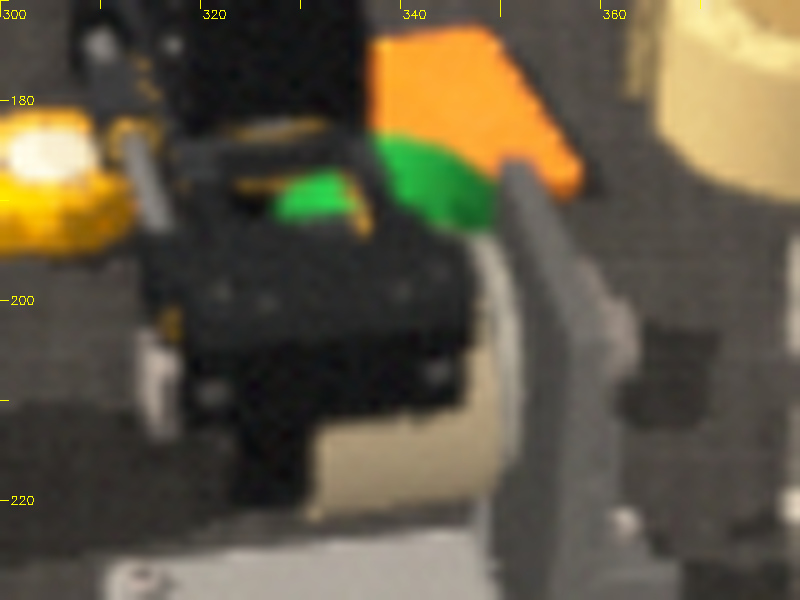

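View pics/t6.png

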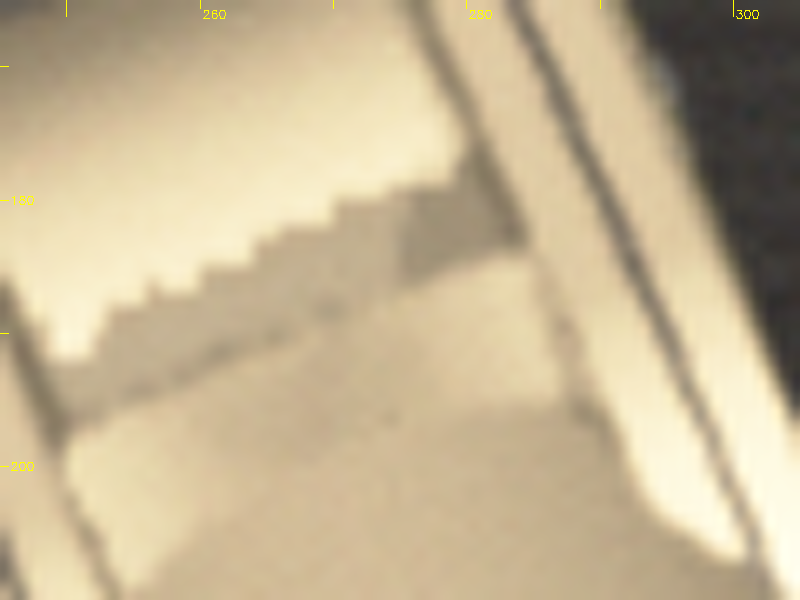

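Emit:
drive_tool(moves="-0.005 -0.0012 0 0 0.48;-0.02 -0.005 0 0 0.48;-0.03 -0.007 0 0 0.48;-0.03 -0.007 0 0 0.48;0 0 0 0 0.48")

```text
time: 5.58
ee_pos: [0.4649, 0.0383, 0.1056]
eef_rot: [0.702, 0.082, -0.702, 0.083]
ft_force: [-0.0, -0.9, 0.3]
width: 0.0457
```

```bash
python3 - <<'E'
from h import *
c=crop("side",300,170,380,230,"s7.png")
E
```

```text
(no output)
```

View pics/s7.png

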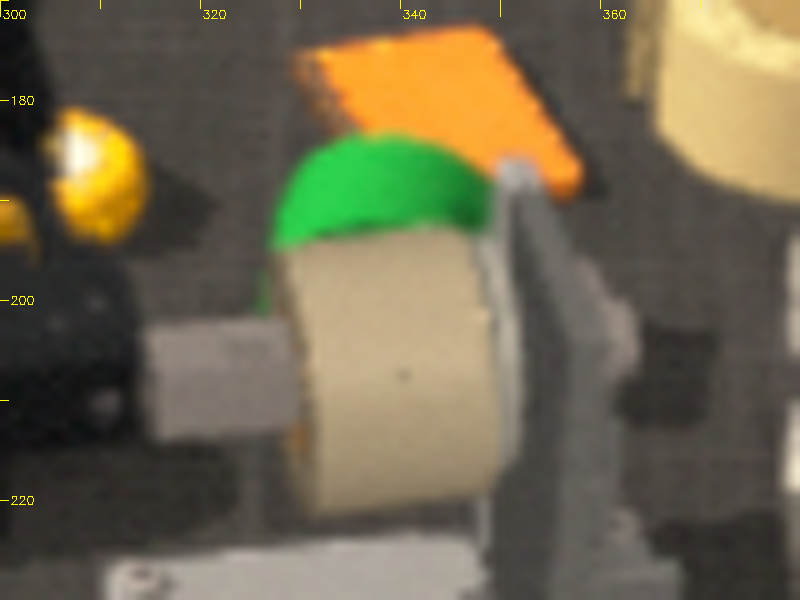

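Emit:
drive_tool(moves="0 0 0.04 0 0.3;0 0 0.04 0 0;0 0 0.04 0 0;0.01 -0.038 0 -1.6 0;0.01 -0.038 0 -1.6 0;0.01 -0.038 0 -1.6 0;0.01 -0.038 0 -1.6 0;0.01 -0.038 0 -1.6 0;0.01 -0.038 0 -1.6 0;0.0125 -0.039 0 0 0;0 0 0 0 0;0 0 0 0 0")

```text
time: 7.12
ee_pos: [0.5383, -0.2282, 0.2246]
eef_rot: [-0.706, -0.024, 0.707, -0.023]
ft_force: [0.3, 0.7, 0.1]
width: 0.0871
```

```bash
python3 - <<'E'
from h import *
from scipy.spatial.transform import Rotation as R
s=st();M=R.from_quat(s["eef_rot"]).as_matrix(); y=M[:,1];print(np.degrees(np.arctan2(y[1],y[0])))
c=crop("side",305,180,385,240,"s8.png");crop("side",265,190,385,280,"s9.png",c)
print(proj(c,s["ee_pos"]))
c=crop("top",245,165,325,225+20,"t8.png");crop("top",360,160,460,235,"t9.png",c)
print(proj(c,s["ee_pos"]))
E
```

```text
7.12 [ 0.5383 -0.2282  0.2246] [-0.706 -0.024  0.707 -0.023] 0.0871 [0.3 0.7 0.1]
-86.20051783923819
[316.14049722 246.59821797]
[421.12497    216.27483059]
```

View pics/s8.png

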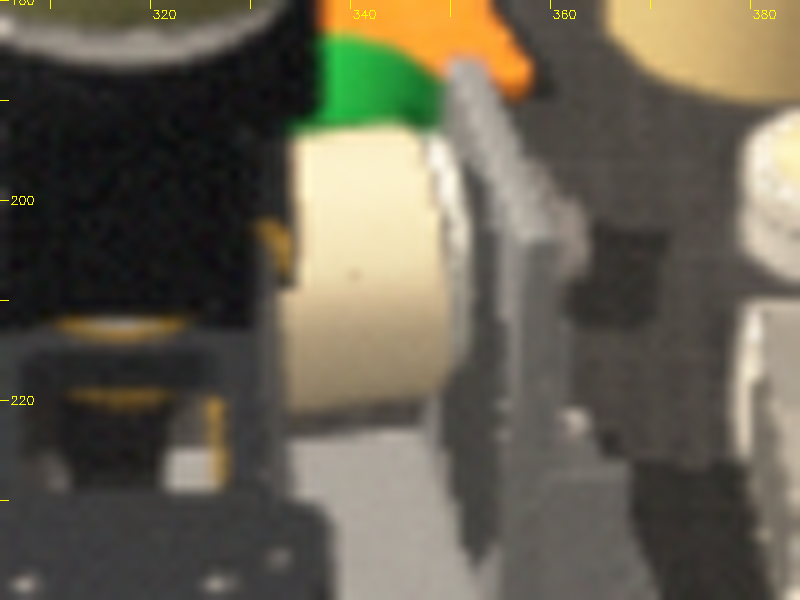

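View pics/t8.png

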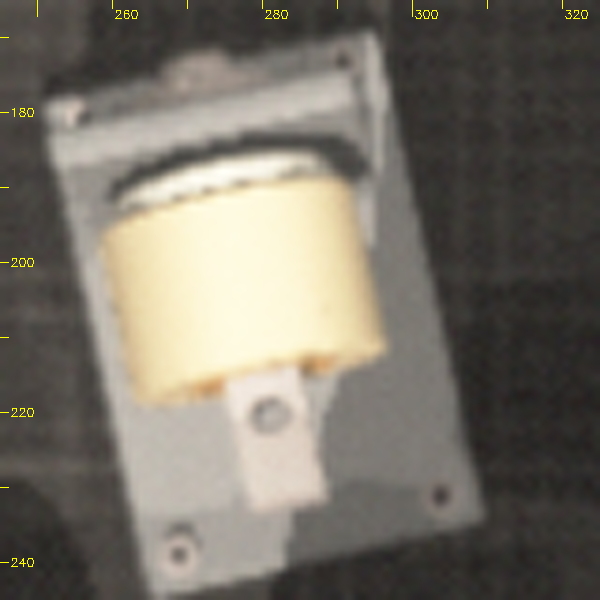

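View pics/s9.png

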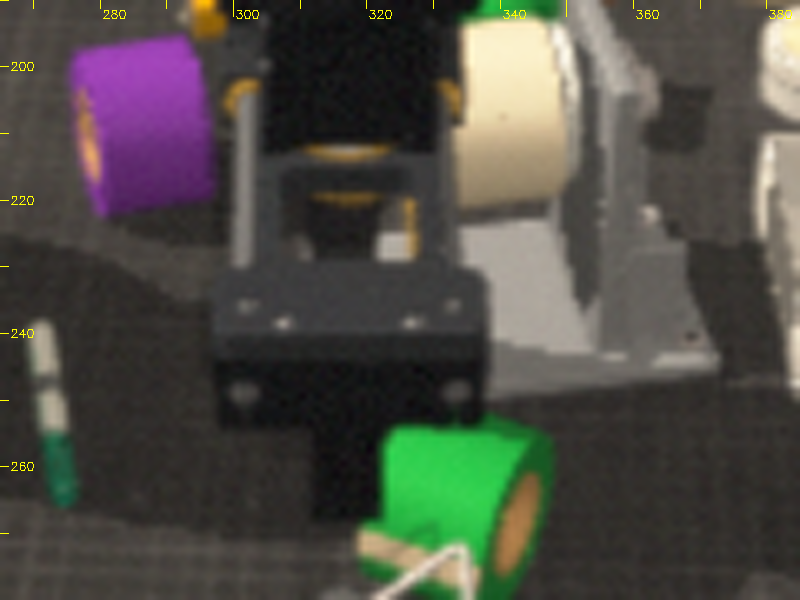

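View pics/t9.png

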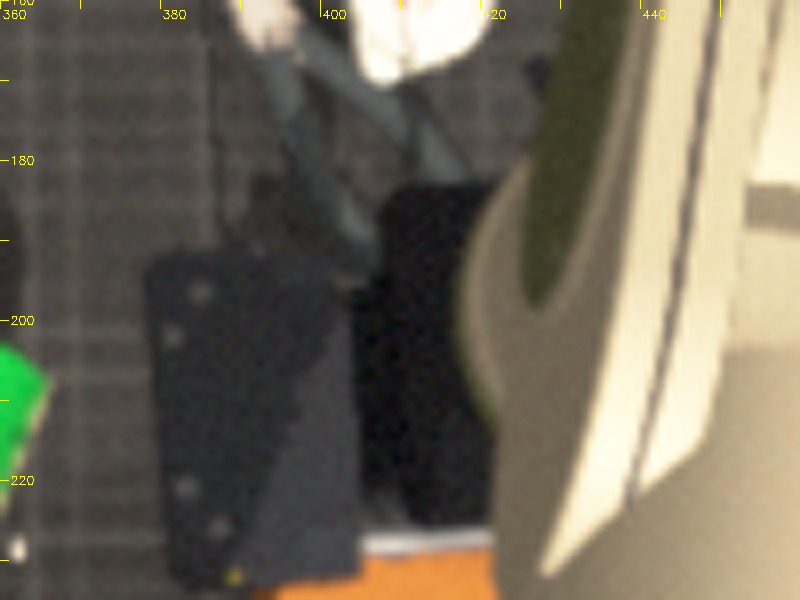

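```bash
cat > f2.py <<'E'
from fit import *
hp=atz(T,280.5,219.6,.126);print("hole from top",hp)
q=(hp[0],hp[1],.2334)
for p in [(0,0,.126),(.014,.011,.126),(.014,-.011,.126),(-.027,.011,.126),(-.027,-.011,.126),(.014,.038,.113),(.064,.038,.113),(.014,-.038,.113),(.064,-.038,.113),(.014,0,.151),(.064,0,.151),(.064,0,.148)]:
    a=proj(T,P(q,p));b=proj(S,P(q,p));print(p,np.round(a,1),np.round((a-[244.5,164.5])*7.5),np.round((b-[304.5,179.5])*10))
E
python3 f2.py | tail -13
```

```text
hole from top [0.54555658 0.06045541 0.126     ]
(0, 0, 0.126) [280.5 219.6] [270. 413.] [197. 244.]
(0.014, 0.011, 0.126) [274.1 214.6] [222. 376.] [239. 216.]
(0.014, -0.011, 0.126) [284.  212.3] [296. 358.] [256. 262.]
(-0.027, 0.011, 0.126) [278.3 232.7] [254. 512.] [ 93. 231.]
(-0.027, -0.011, 0.126) [288.2 230.4] [328. 494.] [107. 278.]
(0.014, 0.038, 0.113) [262.7 218.3] [136. 403.] [219. 199.]
(0.064, 0.038, 0.113) [257.7 196.5] [ 99. 240.] [392. 181.]
(0.014, -0.038, 0.113) [296.3 210.4] [389. 344.] [275. 360.]
(0.064, -0.038, 0.113) [291.2 188.7] [350. 181.] [455. 340.]
(0.014, 0, 0.151) [278.2 211.7] [253. 354.] [250. 164.]
(0.064, 0, 0.151) [273.  189.3] [214. 186.] [429. 146.]
(0.064, 0, 0.148) [273.1 189.5] [214. 188.] [429. 155.]
```

Emit:
drive_tool(moves="0 0 -0.04 0 0;0 0 -0.04 0 0;0 0 -0.0365 0 0;0 0 0 0 0;0 0 0 0 1;0 0 0 0 1;0 0 0 0 1;0 0 0 0 1;0 0 0 0 1;0 0 0 0 1", newtons=35)

```text
time: 8.57
ee_pos: [0.5385, -0.2279, 0.1091]
eef_rot: [-0.707, -0.024, 0.707, -0.024]
ft_force: [-0.8, 0.0, -0.4]
width: 0.035
```

```bash
python3 - <<'E'
from h import *
c=crop("side",270,225,370,300,"s10.png")
c=crop("top",370,170,470,245,"t10.png")
E
```

```text
(no output)
```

View pics/s10.png

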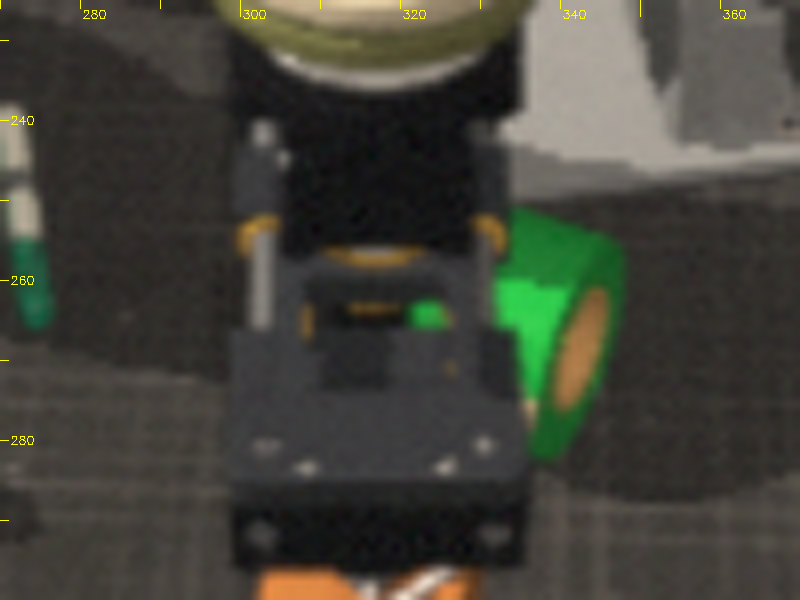

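Emit:
drive_tool(moves="0 0 0 0 1;0 0 0 0 1;0 0 0 0 1;0 0 0 0 1")

```text
time: 9.18
ee_pos: [0.5384, -0.2279, 0.109]
eef_rot: [-0.707, -0.024, 0.707, -0.024]
ft_force: [0.5, -0.4, -0.4]
width: 0.0152
```

Emit:
drive_tool(moves="0 0 0.01 0 1;0 0 0.02 0 1;0 0 0.025 0 1;0 0 0.025 0 1;0 0 0.03 0 1;0 0 0.03 0 1;0 0 0 0 1;0 0 0 0 1")

```text
time: 10.18
ee_pos: [0.5382, -0.2278, 0.249]
eef_rot: [-0.707, -0.024, 0.707, -0.024]
ft_force: [-0.2, -1.1, -2.6]
width: 0.0152
```

```bash
python3 - <<'E'
from h import *
st()
c=crop("side",280,215,380,290,"s11.png")
E
```

```text
10.18 [ 0.5382 -0.2278  0.249 ] [-0.707 -0.024  0.707 -0.024] 0.0152 [-0.2 -1.1 -2.6]
```

View pics/s11.png

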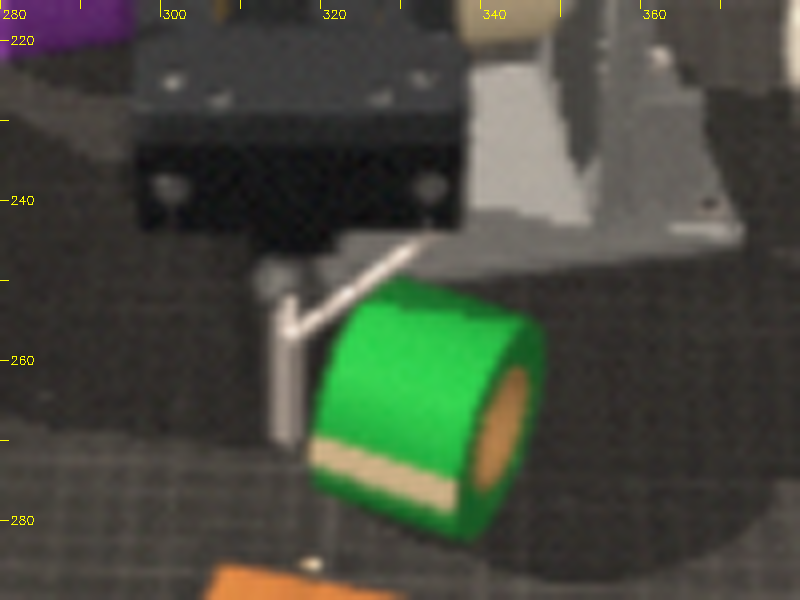

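Emit:
drive_tool(moves="0.0009 0.036 0 1.2 1;0.0009 0.036 0 1.2 1;0.0009 0.036 0 1.2 1;0.0009 0.036 0 1.2 1;0.0009 0.036 0 1.2 1;0.0009 0.036 0 1.2 1;0.0009 0.036 0 1.2 1;0.0011 0.0363 0 1.2 1;0 0 0 0 1;0 0 0 0 1;0 0 -0.013 0 1;0 0 0 0 1")

```text
time: 11.72
ee_pos: [0.5452, 0.0594, 0.2345]
eef_rot: [-0.701, -0.082, 0.703, -0.082]
ft_force: [-0.3, 0.0, -1.6]
width: 0.0149
```

```bash
python3 - <<'E'
from h import *
s=st(); p=s["ee_pos"]
c=crop("side",290,150,370,210,"s12.png")
for d in (-.037,-.037-.058): print(proj(c,[p[0],p[1],p[2]+d]))
print(proj(c,[.5456,.0605,.126]))
c=crop("top",250,180,330,240,"t12.png")
for d in (-.037,-.037-.058): print(proj(c,[p[0],p[1],p[2]+d]))
print(proj(c,[.5456,.0605,.126]))
E
```

```text
11.72 [0.5452 0.0594 0.2345] [-0.701 -0.082  0.703 -0.082] 0.0149 [-0.3  0.  -1.6]
[324.48442811 182.06085504]
[324.14293587 200.12157417]
[324.24661152 203.91951772]
[278.45165388 214.97338385]
[280.52768021 218.92331269]
[280.47967869 219.58027333]
```

View pics/s12.png

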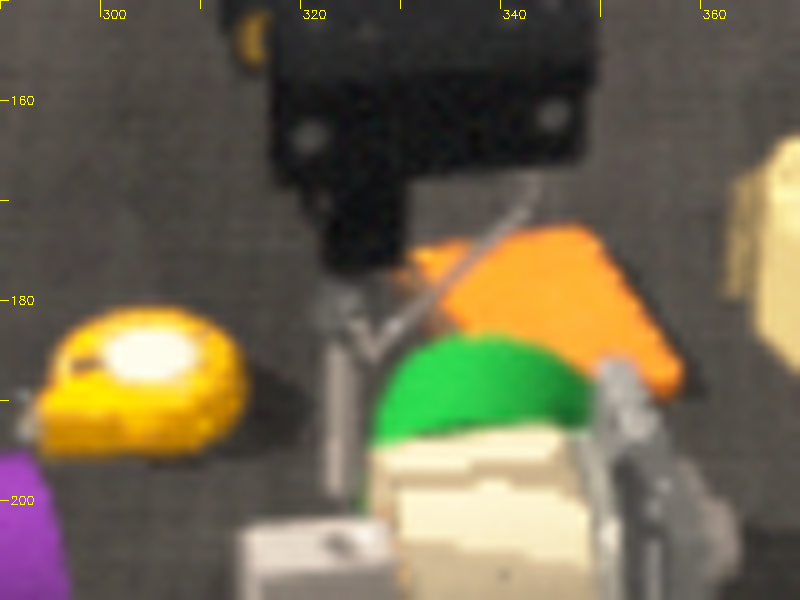

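View pics/t12.png

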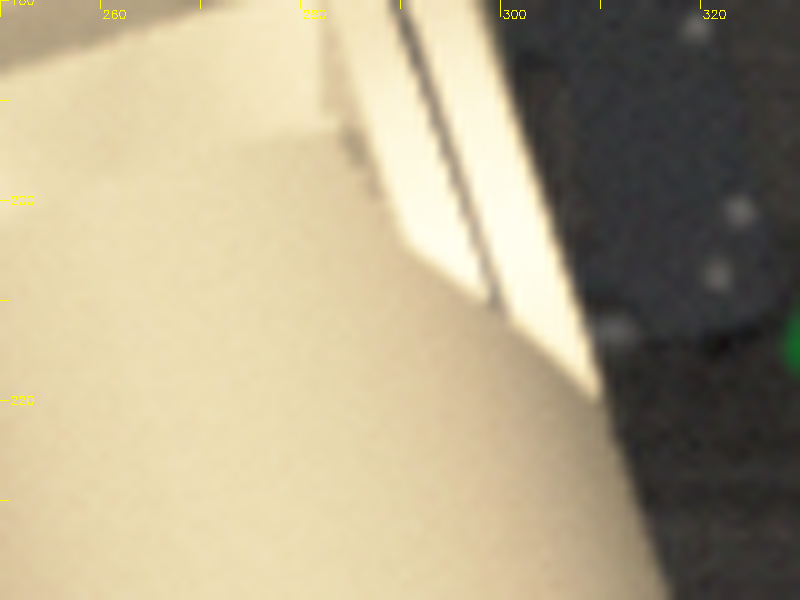

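```bash
python3 - <<'E'
from h import *
c=crop("side",312,180,340,212-11,"s13.png"); crop("side",308,190,340,214,"s14.png",c)
g=c["color"].mean(axis=2)
for v in range(184,212): print(v,g[v,316:334].astype(int))
E
```

```text
184 [ 68  68  64  67  67  67  88 127 133 101 112 126 109  81  75  81  91 106]
185 [ 65  63  65  66  68  69  89 135 142 102  87  89  77  67  79 100 110 114]
186 [ 64  64  66  69  65  68  91 133 146 114  85  81  78  77  95 114 116 116]
187 [ 48  51  64  68  70  72  95 135 146 119  88  84  79  89 110 115 115 113]
188 [ 45  45  51  54  67  77  97 138 144 118  89  78  84 101 114 114 117 116]
189 [ 43  40  42  48  58  76  96 135 146 117  87  81  93 108 115 114 116 118]
190 [ 40  39  41  44  54  65  96 135 144 117  88  87 101 111 115 114 116 116]
191 [ 41  39  42  45  58  73  95 134 143 116  87  91 111 113 114 115 114 114]
192 [ 41  41  43  50  58  74  95 135 142 115  88  89 110 113 114 116 112 104]
193 [ 42  42  42  51  65  76  98 138 140 118  88  98 122 128 134 130 122 128]
194 [ 50  46  48  54  69  76 108 149 142 116 101 134 173 186 204 223 223 222]
195 [ 57  62  66  68  71  84 111 152 141 118 119 182 216 228 231 235 235 234]
196 [ 73  71  75  79  76  82 107 152 139 117 116 172 207 230 233 234 234 234]
197 [ 73  72  74  81  84  86 111 148 137 120 118 168 189 188 192 190 193 193]
198 [ 73
[... 383 characters left out ...]
03 [211 212 211 214 213 210 194 173 190 224 242 224 205 186 219 225 227 228]
204 [217 215 214 214 214 206 171 139 146 186 221 221 207 185 185 194 194 193]
205 [216 217 217 215 215 215 201 172 158 175 201 209 202 181 178 181 181 182]
206 [209 212 208 209 207 206 202 183 175 167 172 171 159 156 164 180 181 179]
207 [159 169 160 155 147 144 144 137 137 135 134 132 134 142 162 164 179 180]
208 [134 132 131 130 126 127 127 126 126 126 123 124 124 132 152 153 174 177]
209 [131 124 124 124 123 124 122 125 125 123 123 121 123 124 132 150 172 173]
210 [130 123 124 122 122 125 124 125 121 125 122 123 126 122 123 132 162 166]
211 [130 124 124 122 126 123 123 125 125 122 124 125 125 127 129 129 158 160]
```

View pics/s14.png

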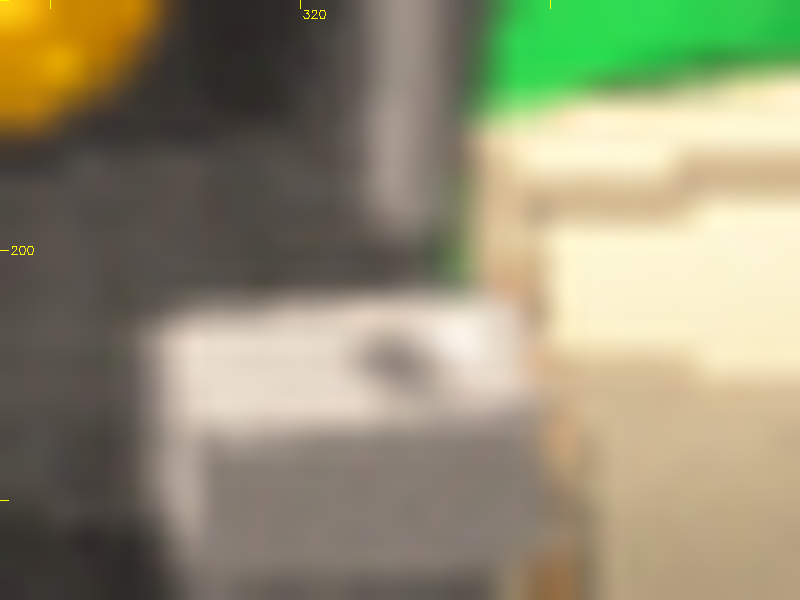

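Emit:
drive_tool(moves="-0.0001 0.0008 0 0 1;0 0 0 0 1;0 0 -0.006 0 1;0 0 -0.005 0 1;0 0 -0.004 0 1;0 0 -0.004 0 1")

```text
time: 12.62
ee_pos: [0.5457, 0.0613, 0.2167]
eef_rot: [-0.702, -0.083, 0.702, -0.083]
ft_force: [0.4, 0.2, -2.1]
width: 0.0152
```

Emit:
drive_tool(moves="0 0 -0.004 0 1;0 0 -0.004 0 1;0 0 -0.004 0 1")

```text
time: 13.0
ee_pos: [0.5458, 0.0613, 0.2048]
eef_rot: [0.702, 0.083, -0.702, 0.083]
ft_force: [0.3, 0.6, -1.7]
width: 0.015
```

```bash
python3 - <<'E'
from h import *
st()
c=crop("side",304,170,344,200+10,"s15.png")
E
```

```text
13.0 [0.5458 0.0613 0.2048] [ 0.702  0.083 -0.702  0.083] 0.015 [ 0.3  0.6 -1.7]
```

View pics/s15.png

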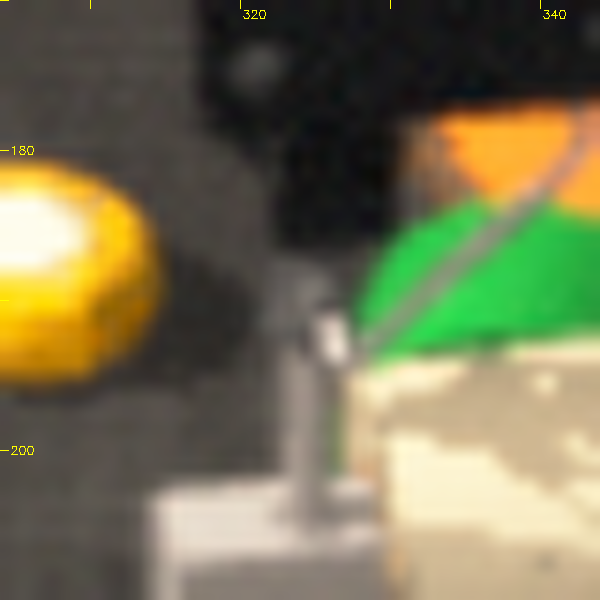

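Emit:
drive_tool(moves="0 0 -0.006 0 1;0 0 -0.006 0 1;0 0 -0.006 0 1;0 0 -0.006 0 1;0 0 -0.006 0 1;0 0 -0.006 0 1;0 0 -0.003 0 1")

```text
time: 13.92
ee_pos: [0.5456, 0.0612, 0.1656]
eef_rot: [-0.702, -0.083, 0.702, -0.083]
ft_force: [0.3, 0.4, -1.8]
width: 0.0151
```

Emit:
drive_tool(moves="0 0 -0.0015 0 1;0 0 -0.0015 0 1;0 0 0 0 1")

```text
time: 14.3
ee_pos: [0.5458, 0.0613, 0.1631]
eef_rot: [0.702, 0.083, -0.702, 0.083]
ft_force: [-0.3, 0.3, -1.6]
width: 0.0151
```

Emit:
drive_tool(moves="0 0 -0.0015 0 1;0 0 0 0 1")

```text
time: 14.55
ee_pos: [0.5463, 0.0615, 0.1629]
eef_rot: [0.703, 0.083, -0.702, 0.083]
ft_force: [-2.7, -1.0, 9.0]
width: 0.0149
```

Emit:
drive_tool(moves="0 0 -0.0015 0 1;0 0 0 0 1")

```text
time: 14.8
ee_pos: [0.5468, 0.0615, 0.1628]
eef_rot: [0.703, 0.082, -0.701, 0.083]
ft_force: [-6.1, -0.8, 20.0]
width: 0.0152
```

```bash
python3 - <<'E'
from h import *
st()
c=crop("side",304,170,364,215,"s16.png")
E
```

```text
14.8 [0.5468 0.0615 0.1628] [ 0.703  0.082 -0.701  0.083] 0.0152 [-6.1 -0.8 20. ]
```

View pics/s16.png

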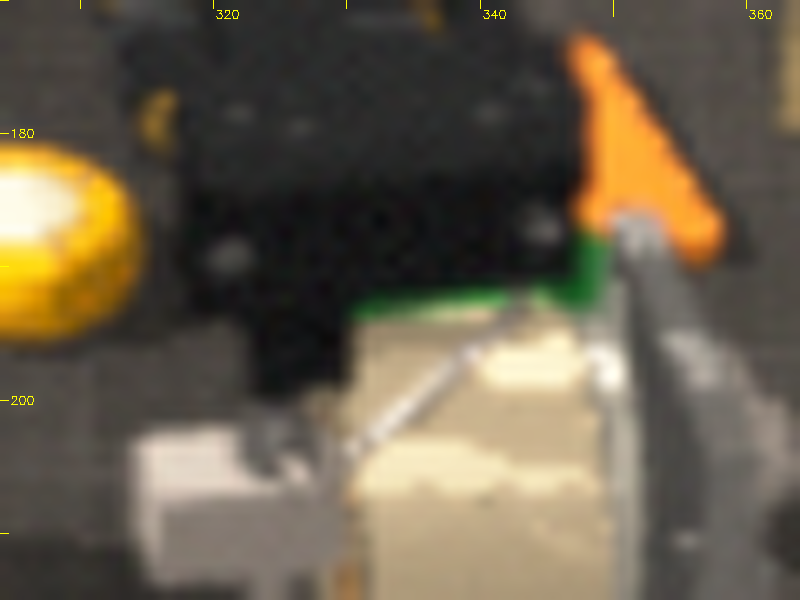

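Emit:
drive_tool(moves="0 0 0.002 0 1;0 0 0 0 0.6;0 0 0 0 0.6;0 0 0 0 0.6;0 0 0 0 0.6;0 0 0.03 0 0.6;0 0 0.04 0 0.6;0 0 0.03 0 1;0 0 0 0 1")

```text
time: 15.98
ee_pos: [0.5468, 0.0616, 0.2644]
eef_rot: [0.704, 0.083, -0.701, 0.083]
ft_force: [0.0, -0.1, -0.7]
width: 0.0224
```

```bash
python3 - <<'E'
from h import *
st()
c=crop("side",300,160,370,212,"s17.png")
E
```

```text
15.97 [0.5468 0.0616 0.2644] [ 0.704  0.083 -0.701  0.083] 0.0224 [ 0.  -0.1 -0.7]
```

View pics/s17.png

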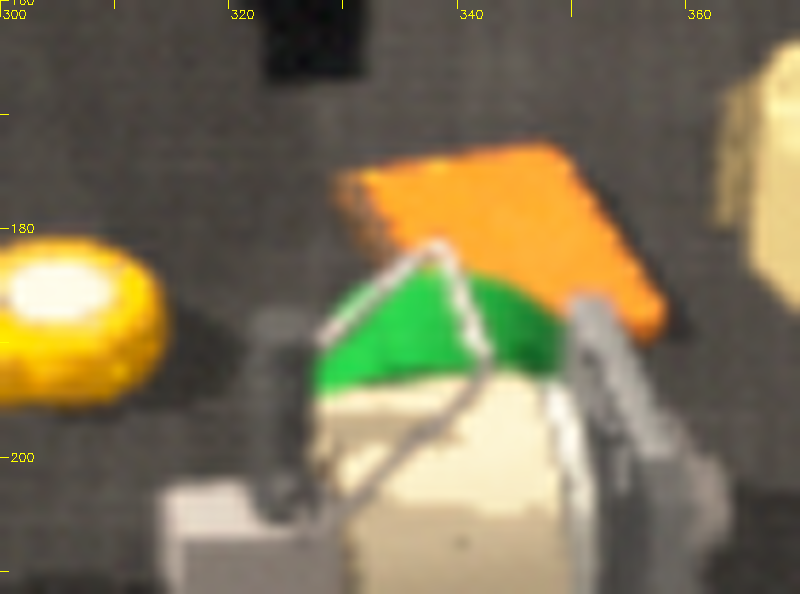

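```bash
python3 - <<'E'
from h import *
c=cams.camera("side");a=.2334
def Q(x,y,z): return [.5456+np.cos(a)*x-np.sin(a)*y,.0605+np.sin(a)*x+np.cos(a)*y,z]
for p in [(.0424,.029,.1784),(.0424,-.029,.1784),(0,0,.178),(0,-.029,.136)]: print(p,np.round(proj(c,Q(*p)),1), np.round((proj(c,Q(*p))-[299.5,159.5])*800/70))
E
```

```text
(0.0424, 0.029, 0.1784) [337.8 180.5] [437. 240.]
(0.0424, -0.029, 0.1784) [342.5 192.5] [492. 377.]
(0, 0, 0.178) [324.6 188. ] [286. 326.]
(0, -0.029, 0.136) [326.4 207.2] [307. 545.]
```

Emit:
drive_tool(moves="0.018 0.0042 0 0 1;0.019 0.0042 0 0 1;0.019 0.0042 0 0 1;0 0 0 0 1;0 0 0 0 1")

```text
time: 16.7
ee_pos: [0.601, 0.0738, 0.2613]
eef_rot: [-0.702, -0.083, 0.703, -0.083]
ft_force: [-0.4, 0.1, 1.2]
width: 0.0003
```

Emit:
drive_tool(moves="0 0 -0.03 0 1;0 0 -0.03 0 1;0 0 -0.025 0 1;0 0 0 0 1")

```text
time: 17.2
ee_pos: [0.6002, 0.0732, 0.1755]
eef_rot: [-0.701, -0.083, 0.703, -0.083]
ft_force: [-0.2, -0.8, 0.1]
width: 0.0006
```

```bash
python3 - <<'E'
from h import *
st()
c=crop("side",300,150,380,210,"s18.png")
E
```

```text
17.2 [0.6002 0.0732 0.1755] [-0.701 -0.083  0.703 -0.083] 0.0006 [-0.2 -0.8  0.1]
```

View pics/s18.png

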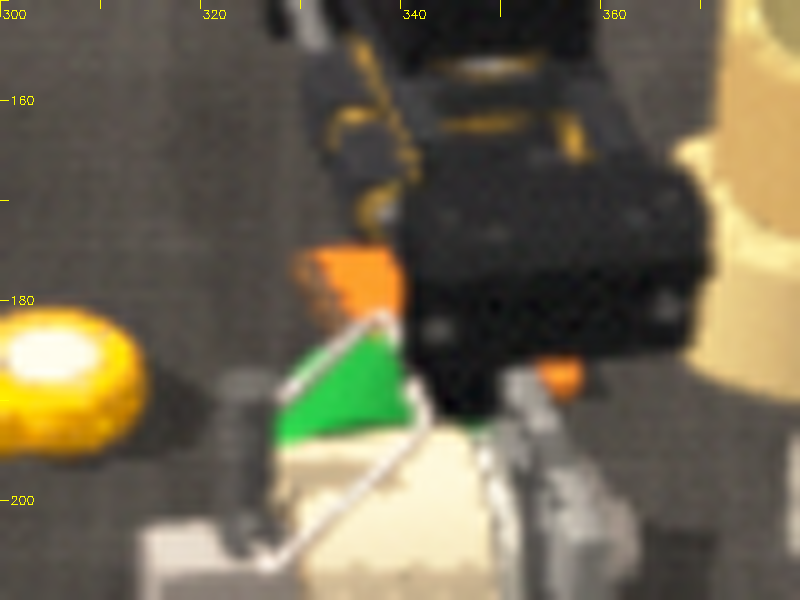

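Emit:
drive_tool(moves="-0.0058 -0.0014 0.006 0 1;-0.0068 -0.0016 0.007 0 1;-0.0078 -0.0019 0.005 0 1;-0.0078 -0.0019 0.003 0 1;-0.0078 -0.0019 0.001 0 1")

```text
time: 17.88
ee_pos: [0.5654, 0.065, 0.1996]
eef_rot: [0.703, 0.083, -0.702, 0.083]
ft_force: [2.1, -0.4, 0.9]
width: 0.0004
```

```bash
python3 - <<'E'
from h import *
st()
c=crop("side",300,150,380,210,"s19.png")
E
```

```text
17.88 [0.5654 0.065  0.1996] [ 0.703  0.083 -0.702  0.083] 0.0004 [ 2.1 -0.4  0.9]
```

View pics/s19.png

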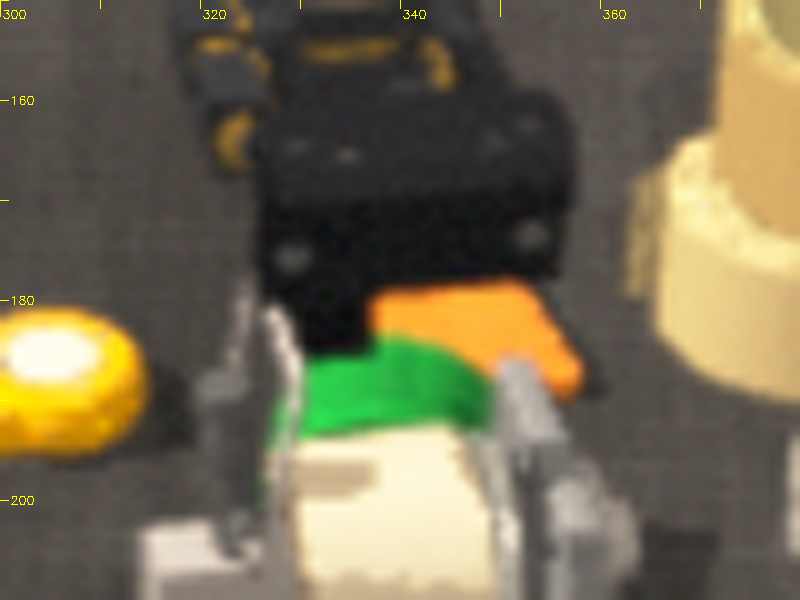

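Emit:
drive_tool(moves="-0.0078 -0.0019 -0.001 0 1;-0.0078 -0.0019 -0.001 0 1;-0.0078 -0.0019 0 0 1;-0.0078 -0.0019 0 0 1;-0.0078 -0.0019 0 0 1;0 0 0 0 1")

```text
time: 18.68
ee_pos: [0.5262, 0.0554, 0.1972]
eef_rot: [-0.702, -0.082, 0.702, -0.083]
ft_force: [-0.4, 0.0, 0.1]
width: 0.0004
```

```bash
python3 - <<'E'
from h import *
st()
c=crop("side",290,160,370,220,"s20.png")
E
```

```text
18.68 [0.5262 0.0554 0.1972] [-0.702 -0.082  0.702 -0.083] 0.0004 [-0.4  0.   0.1]
```

View pics/s20.png

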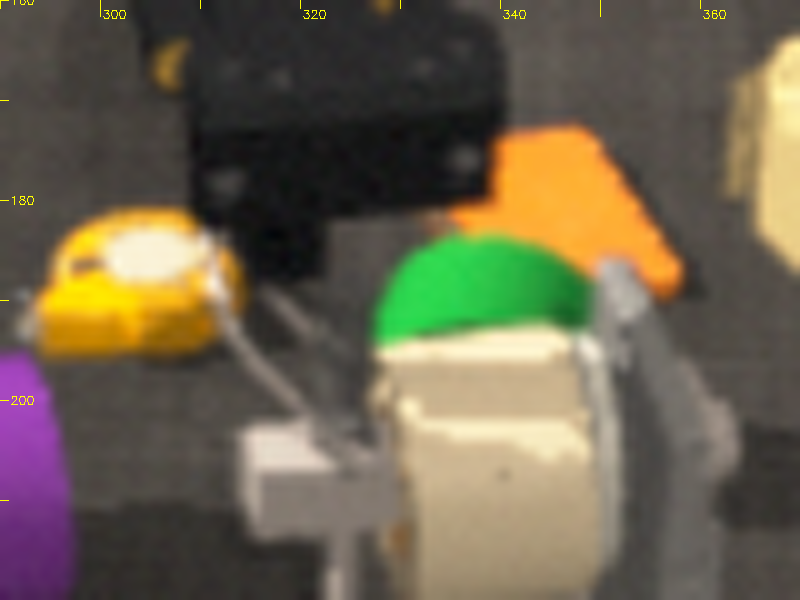

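Emit:
drive_tool(moves="0 0 0.01 0 1;0 0 0.03 0 1;0 0 0.04 0 1;0 0 0.03 0 1;0 0 0 0 1")

```text
time: 19.35
ee_pos: [0.5279, 0.0562, 0.31]
eef_rot: [0.704, 0.083, -0.701, 0.083]
ft_force: [-0.2, 0.3, -0.3]
width: 0.0007
```

```bash
python3 - <<'E'
from h import *
st()
c=crop("side",290,160,370,220,"s21.png")
E
```

```text
19.35 [0.5279 0.0562 0.31  ] [ 0.704  0.083 -0.701  0.083] 0.0007 [-0.2  0.3 -0.3]
```

View pics/s21.png

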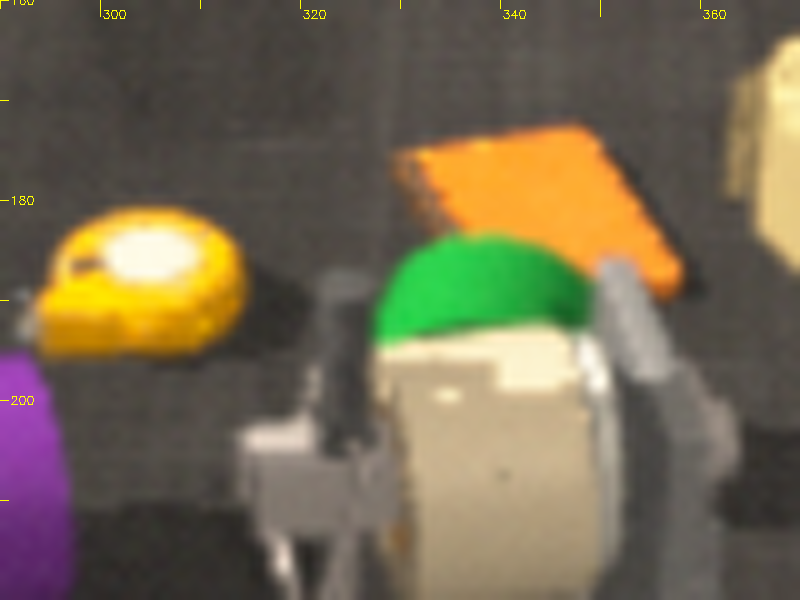

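Emit:
drive_tool(moves="-0.005 -0.04 0 0 1;-0.01 -0.045 0 0 1;-0.01 -0.045 0 0 1;-0.01 -0.045 0 0 1;-0.01 -0.045 0 0 1;-0.01 -0.045 0 0 1;0 -0.045 0 0 1;0 0 0 0 1;0 0 0 0 1;0 0 0 0 1;0 0 0 0 1;0 0 0 0 1")

```text
time: 20.9
ee_pos: [0.4719, -0.2539, 0.3072]
eef_rot: [0.702, 0.083, -0.702, 0.083]
ft_force: [-0.5, 0.3, 0.2]
width: 0.0003
```

```bash
python3 - <<'E'
from h import *
st()
c=crop("side",295,175,375,235,"s22.png");cv2.imwrite("pics/s23.png",c["color"][:,:,::-1])
c=crop("top",240,165,320,225,"t22.png")
E
```

```text
20.9 [ 0.4719 -0.2539  0.3072] [ 0.702  0.083 -0.702  0.083] 0.0003 [-0.5  0.3  0.2]
```

View pics/s22.png

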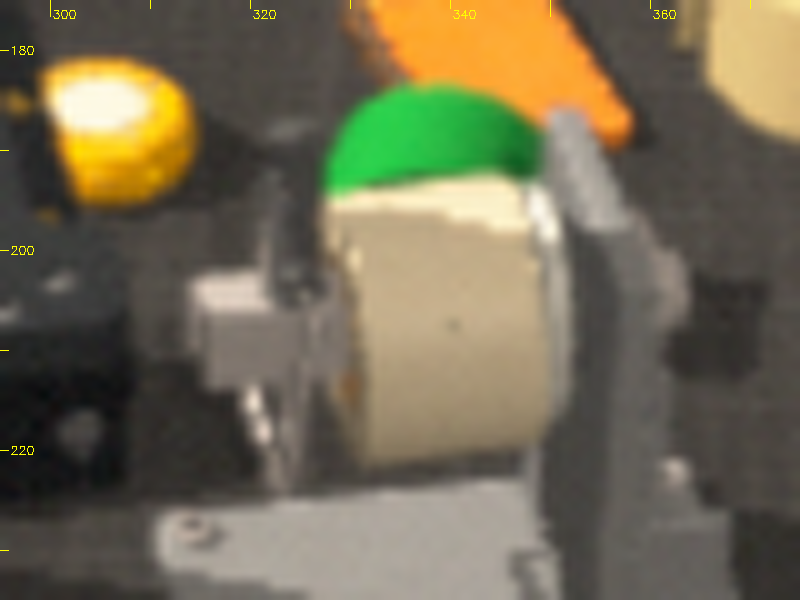

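View pics/t22.png

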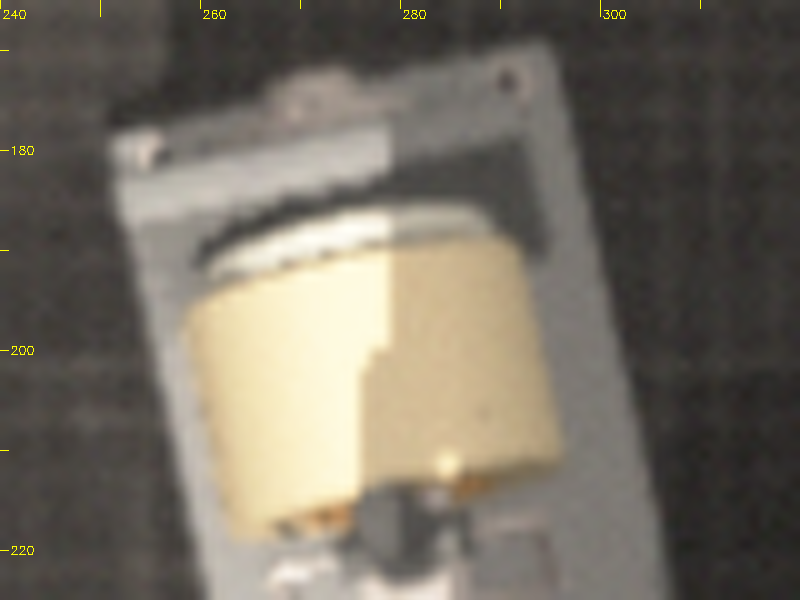

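View pics/s23.png

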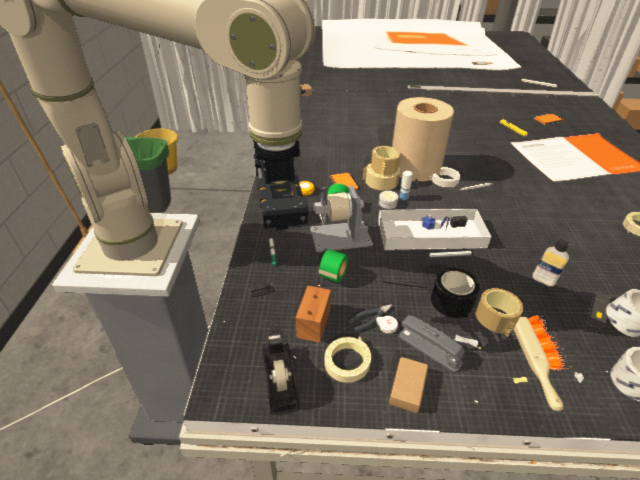

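```bash
python3 - <<'E'
from h import *
c=crop("side",305,183,345,213+15,"s24.png");a=.2334
def Q(x,y,z): return [.5456+np.cos(a)*x-np.sin(a)*y,.0605+np.sin(a)*x+np.cos(a)*y,z]
z=600/45
for th in (3.8,3.5,3.2):
    A=np.pi/4+th; 
    for y in(.029,-.029): print(th,y,np.round((proj(c,Q(.06*np.cos(A),y,.136+.06*np.sin(A)))-[304.5,182.5])*z))
for p in [(0,-.029,.136),(0,0,.178),(0,0,.068),(0,-.009,.126)]: print(p,np.round((proj(c,Q(*p))-[304.5,182.5])*z))
E
```

```text
3.8 0.029 [199. 399.]
3.8 -0.029 [251. 565.]
3.5 0.029 [120. 389.]
3.5 -0.029 [169. 556.]
3.2 0.029 [ 50. 359.]
3.2 -0.029 [ 97. 526.]
(0, -0.029, 0.136) [292. 329.]
(0, 0, 0.178) [267.  74.]
(0, 0, 0.068) [259. 508.]
(0, -0.009, 0.126) [272. 311.]
```

View pics/s24.png

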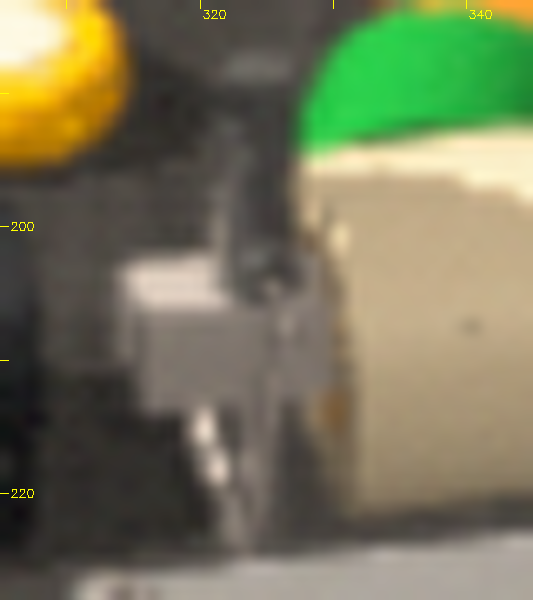

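```bash
python3 -c "
from bench import ticket
print(ticket.close_job())"
```

```text
the job is handed in; nothing more can be done
None
```

The job is done and handed in at about 21 s on the robot's clock, well under the 59 s limit. No verdict was reported.

- **Reel:** I pushed it over the chuck with the two fingers straddling the spindle until it stopped hard, at about 22 N along the push. Both cameras show it against the flange, with its corners within about a pixel of where they should be (one was about 1 pixel off). By the robot's own readings the fingers stopped about 4 mm short of the expected position. I put that down to finger size or calibration, because the pictures show no gap.
- **Pin:** I lifted it out of the block by its knob, turned it to line up with the stand and lowered it through the cross hole. The head came to rest at the expected height, and a firm press down (20 N) moved it no further. The loop leaned back over the reel.
- **Loop:** I pushed the bar over the spindle's end from behind and it snapped shut. In the last picture the near corner of the bar is within about 1 pixel of its shut position under the spindle. The knob's height is the same as before the swing.

In the side camera the pin sits about 1 pixel higher than the model predicts. That offset was already there right after the press home, so I take it as calibration error.

At hand-in the gripper was clear of everything. I never touched the other things on the table and saw none of them moved.

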